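Show a washed ground-neck tube to the inspection camera

ROBOT

A 6-joint arm with a two-finger parallel gripper is mounted at the origin on the work surface. World frame = base frame: x ahead of the robot, y to its left, z up, the work surface at z = 0. Lengths are in m, angles in rad, forces in N, time in s.
With the tool pointing down it reaches from about 0.325 to 0.775 m from the base axis. Payload 5.5 kg.
Tool frame: the origin (TCP) lies at the very end of the fingers, on their centre line; the grasp point (between the pads) lies r.grip_depth behind it (r.grip_depth is the distance from the TCP to the grasp point, in m); z points along the fingers, y is the direction in which the jaws open and shut (so a half turn about z gives the same grasp; the last joint's range is limited). The gripper opens to 85 mm and grips with 20 to 120 N. Pads are 22 mm wide; open, the fingers measure 114 mm over their backs; the gripper's body (76 mm by 85 mm) begins 54 mm behind the grasp point. The pads swing forward as they close: fully open they stand 13 mm farther back than shut.
Start: joints at [-1.281, 0.091, 1.231, -0, 1.82, -0.057], TCP at [0.204, -0.564, 0.231] pointing down, gripper open.
Joint ranges: [-2.87, 2.87], [-0.86, 2.18], [0.17, 2.46], [-1.51, 4.65], [0.06, 2.69], [-2.65, 2.65]. Speed limits (rad/s): [2.57, 2.57, 3.01, 3.14, 3.14, 3.14].

INTERFACE

Orientations are given as a rotation vector (axis times angle).
In Python, from rig import get_state, snapshot, order, r gives the robot as it stands. The module is installed in compiled form; this text tells all that it offers.
- The arm moves only by the tool jog_arm, never from a script. Its argument "targets" is a list of rows, each a list of 3 entries, a list of its own where there are three numbers: the turn, a rotation vector about the tool's x, y, z in degrees, then the shift along the tool's x, y, z in cm, then the finger opening in cm, from 0 to 8.54. In form: [[[ax, ay, az], [dx, dy, dz], grip], ...]. A call has 1 to 5 rows; each row is the pose to reach, as a shift and turn from the pose commanded when the call began, along the tool's axes at that moment; what a row does not reach only later rows make up. A row lasts 1/12 s, in which the tool goes at most 41.7 mm and 7.16 degrees, less where a joint would pass 70% of its speed; a pose out of reach is approached as far as the arm can. A call with a gripper value outside its range is refused whole. The fingers move at their own pace and stop on an object; "force" is the grip in N (left out, the last holds). Time passes only in rows, so rows that repeat a pose let the fingers close. It gives the time, the measured TCP pose, the force and the opening at its end, in the units of the state.
- get_state(): the state, without advancing time (a new reading comes with each control period).
- snapshot(name): name is "scene" or "top" or "wrist"; returns a dict with "pixels" (480x640x3 uint8, blue, green, red), "range_z" (480x640 float32, m along the optical axis (not along the pixel's ray), 0 where there is no reading), "intrinsics" (3x3 intrinsics, pixels), "pose" (4x4, takes a point from camera to world coordinates). Camera axes: x right, y down, z forward; pixel columns grow to the right and rows downward; lengths in m; the calibration is good to about 2 mm. A picture is of the moment at which its call begins.
- order.sign_off(): hands the job in, once; it reports no verdict.
The state is a dict: "time_s": time; "joint_positions": joint angles; "dq": joint speeds; "joint_torque": joint torques, N m; "eef_pos": TCP position; "tool_rot": TCP orientation; "force": force on the tool from outside, world axes, zero at the start; "torque": the same for the moment, N m; "width": finger opening in m.
Only numpy, scipy, OpenCV 4.12 (cv2) and the standard library are available. Lean on these libraries where they do the work, as an engineer would, in place of code of your own. Each camera call takes 0.05 s, during which the arm holds its last target. There are 200 camera calls.

TASK

Have the washed tube checked for chips in its ground neck: switch on the ring light by pushing the toggle on its supply box right over to the far side, then lift the long bottle-shaped glass tube (the tallest piece, mouth down on the drying stand) off its peg and hold it up in front of the inspection camera with its open mouth facing the lens squarely, centred on the lens, the rim 70 mm away from it. Finish while holding the tube still there in the gripper, touching nothing else; leave the stand's other glassware and the lidded jar where they are and do not shift the camera.

Things in the scene. Friction and masses are not known exactly. Their poses are not given: they have to be found in the camera images.
- tube: Clear-glass bottle-shaped tube, 130 mm long, mouth down over a peg; the tallest vessel on the stand. Origin: centre of the mouth's rim (at the bottom, on the deck); z runs from the mouth to the closed end (up at the start). From the mouth: frosted neck, 26 mm outside, 20 inside, 30 mm bead at the rim, to 28 mm; cone to 40; straight body, 36 mm diameter, from 40 to 123 mm, to grip. 50 to 100 g.
- stand: Drying stand, white tray 200 x 330 x 33 mm, fixed. Origin: centre of its underside. Rims rest on the ribbed deck at z 30 mm. Six upright pegs, 13 mm diameter, 55 mm tall (tips at z 85 mm), at x +-45 mm and y -105, 0, +105 mm. Five carry inverted glassware, which on which varies; one is free. A vessel must rise over 55 mm to clear its peg.
- short_tube: Not to be moved: the same kind of bottle-shaped tube, but only 85 mm long (body 36 mm diameter), mouth down on a peg. Origin at the mouth's centre, z to the closed end.
- conical_flask: Not to be moved: small conical flask mouth down on a peg, 84 mm tall, widest (52 mm) at the top. Origin at the mouth's centre, z to the closed end.
- beaker: Not to be moved: beaker mouth down on a peg, 51 mm diameter, 70 mm tall. Origin at the mouth's centre, z to the closed end.
- sample_jar: Not to be moved: small wide-necked jar mouth down on a peg, 37 mm diameter, 66 mm tall. Origin at the mouth's centre, z to the closed end.
- camera: Inspection camera, fixed: foot 130 x 96 x 14 mm, upright yoke 84 mm wide over its knobs, 100 mm high; between its arms a white barrel, 43 mm diameter, 110 mm long, with a 62 mm ring light round the lens, looking up and towards the robot's side. Origin: centre of the foot's underside. The tilt axis is level, 85 mm above the bench; the tilt is stiff but can be pushed out.
- lens (a point): Centre of the lens, at the front of the ring light, 55 mm from the tilt axis. z is the line of sight, out of the lens: up, leaning 0.45 to 0.75 rad from vertical to the camera's -x side. The tube's mouth centre belongs 70 mm from here along this z, the tube's z axis parallel to it and pointing the same way (closed end farther from the lens).
- light_box: Supply box of the ring light, grey, 80 x 110 x 47 mm, fixed. Origin: centre of its underside. On its top the toggle switch, at y +20 mm, and a low round dimmer 24 mm across and 14 mm high at y -28 mm, not used (it does not turn).
- light_switch (a joint): Angle of the toggle: 0 = off, leaning 0.45 rad to the box's -x side (towards the robot); 0.9 = fully on, leaning 0.45 rad to its +x side. It stays where it is pushed and needs about 2 N at the tip. It pivots about the box's y axis, at x 0, y +20, z 52 mm in the box's frame.
- switch_tip (a point): Tip of the toggle, 38 mm from its pivot; the bat is 6 to 12 mm thick. At the start about 86 mm above the bench.
- lidded_jar: Bystander: glass jar with a dark red lid, 60 mm diameter, 91 mm tall. Origin at its underside.
There are look-alikes about, which are no part of the job. Leave any blue, green or purple look-alike of the light_box alone.

How it is judged:
On the way, in this order (a step that is already met when the one before it is completed fails the run):
1. the ring light's toggle is pushed over to on (value of joint light_switch above 0.75 rad), for 0.2 s.
2. the tube is lifted off its peg, held by the gripper (height (world z) of tube above 0.087 m and contact force between tube and the fingers above 1 N and contact force between tube and stand below 0.1 N), for 0.2 s.
At the end, for the whole second after the job is handed in: Toggle on (over 0.75 rad). The gripper holds the tube still in the air, clear of camera and stand: mouth centre 55 to 85 mm before the lens and within 12 mm of the line of sight each way, axis within 0.175 rad of the line of sight, mouth towards the lens (value of joint light_switch above 0.75 rad and z of tube in the frame of lens between 0.055 and 0.085 m and x of tube in the frame of lens between -0.012 and 0.012 m and y of tube in the frame of lens between -0.012 and 0.012 m and angle between the z axis of tube and the z axis of lens, either way round below 0.175 rad and angle between tube's own z axis and vertical below 1.2 rad and height (world z) of tube above 0.15 m and contact force between tube and the fingers above 1 N and contact force between each of tube, the fingers, the arm and camera below 0.1 N and contact force between tube and stand below 0.1 N and linear speed of tube below 0.02 m/s and angular speed of tube below 0.15 rad/s); the arm keeps its last pose, push and grip.
It fails at once if the camera is shifted or its tilt pushed out (lens moved over 6 mm) (distance of lens from where it was at the start of the episode above 0.006 m).
It fails at once if other glassware on the stand is tipped or pushed aside (over 30 mm or 0.35 rad) (distance of any of short_tube, conical_flask, beaker, sample_jar from where it was at the start of the episode above 0.03 m or angle between any of short_tube, conical_flask, beaker, sample_jar's own z axis and vertical above 0.35 rad).
It fails at once if the lidded jar is knocked (moved over 30 mm) (distance of lidded_jar from where it was at the start of the episode above 0.03 m).
It also fails if it takes over 45 s, if anything falls off the work surface, if the arm or the gripper's body presses on something with over 40 N, if the wrist force passes 120 N, or if a joint passes its speed limit or range.

## Working session

There is one attempt and no reset: what is moved stays moved. The work goes in short steps, Python scripts to look and compute and a tool call to move; the robot and the scene stay as the last step left them, time stands still between calls to the robot, and variables do not carry over. Pictures are saved under pics/ and viewed, about 8 in all and at most 12, crops included, and the job is handed in when it is done.

Besides the shell and the picture viewer there is one more tool, called after "Emit:" as name([rows], argument=value, ...), one row to a line, values as JSON. jog_arm: Moves the arm, as the interface text tells. Its arguments: {"type":"object","properties":{"targets":{"type":"array","items":{"type":"array"}},"force":{"type":"number"}},"required":["targets"]}

```bash
mkdir -p pics
python3 - <<'E'
from rig import get_state,snapshot,r
import cv2,numpy as np,pickle
s=get_state();print({k:np.round(v,3).tolist() for k,v in s.items()},r.grip_depth)
for n in("scene","top"):
    d=snapshot(n);cv2.imwrite(f"pics/{n}0.png",d["pixels"]);pickle.dump(d,open(f"{n}0.pkl","wb"))
    print(n,d["intrinsics"].tolist(),np.round(d["pose"],3).tolist())
E
```

```text
{'time_s': 0.0, 'joint_positions': [-1.281, 0.092, 1.232, -0.0, 1.82, -0.057], 'dq': [0.0, 0.0, -0.002, 0.002, -0.0, 0.001], 'joint_torque': [-0.0, -45.873, -41.802, 0.0, 0.012, 0.0], 'eef_pos': [0.204, -0.564, 0.23], 'tool_rot': [-3.093, -0.542, 0.0], 'force': [0.439, -0.89, -0.116], 'torque': [0.003, -0.001, 0.01], 'width': 0.086} 0.0187
scene [[570.9364181297944, 0.0, 325.9081746938413], [0.0, 570.9364181297944, 243.22309538833412], [0.0, 0.0, 1.0]] [[-0.819, 0.464, -0.338, 0.907], [0.574, 0.659, -0.486, 0.506], [-0.003, -0.592, -0.806, 1.125], [0.0, 0.0, 0.0, 1.0]]
top [[439.35691652637365, 0.0, 320.926644663051], [0.0, 439.35691652637365, 243.12166224271334], [0.0, 0.0, 1.0]] [[-0.024, -0.989, 0.143, 0.303], [-1.0, 0.027, 0.015, -0.111], [-0.018, -0.142, -0.99, 1.327], [0.0, 0.0, 0.0, 1.0]]
```

View pics/scene0.png

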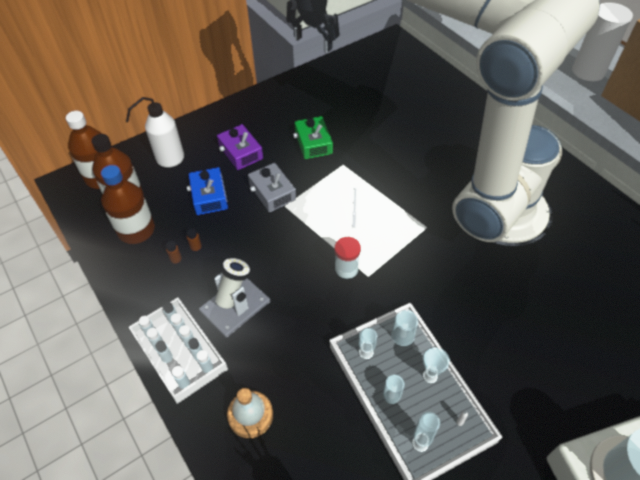

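View pics/top0.png

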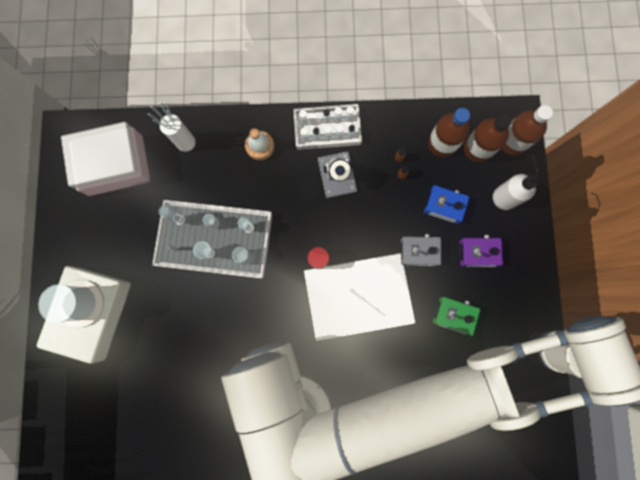

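The scene view shows the stand at about (415,390), the camera at (235,295), the grey box at (272,186) and the red-lidded jar at (347,257). In the top view these are at (212,238), (338,172), (421,250) and (318,257). Next I'll enlarge the stand, the camera and the box.

```bash
cat > h.py <<'E'
import numpy as np,cv2,pickle
def load(n): return pickle.load(open(n+".pkl","rb"))
def plane(d,uv,z):
    P=d["pose"];K=d["intrinsics"];v=P[:3,:3]@np.linalg.solve(K,[*uv,1.]);o=P[:3,3];return o+v*(z-o[2])/v[2]
def pts(d):
    P=d["pose"];K=d["intrinsics"];v,u=np.mgrid[:480,:640];Z=d["range_z"]
    c=np.stack([(u-K[0,2])/K[0,0]*Z,(v-K[1,2])/K[1,1]*Z,Z],-1);return c@P[:3,:3].T+P[:3,3]
def proj(d,p):
    P=d["pose"];q=d["intrinsics"]@(P[:3,:3].T@(np.asarray(p)-P[:3,3]));return q[:2]/q[2]
def tri(d1,a,d2,b):
    A=[];y=[]
    for d,uv in((d1,a),(d2,b)):
        v=d["pose"][:3,:3]@np.linalg.solve(d["intrinsics"],[*uv,1.]);v/=np.linalg.norm(v);M=np.eye(3)-np.outer(v,v);A.append(M);y.append(M@d["pose"][:3,3])
    x=np.linalg.lstsq(np.vstack(A),np.hstack(y),rcond=None)[0];return x,np.linalg.norm(np.vstack(A)@x-np.hstack(y))
E
python3 - <<'E'
from h import *
s,t=load("scene0"),load("top0")
def crop(d,x,y,w,h,W,H): return cv2.resize(d["pixels"][y:y+h,x:x+w],(W,H),interpolation=cv2.INTER_CUBIC)
a=crop(s,325,295,180,180,450,450);b=crop(t,145,190,140,100,350,250)
c=crop(s,190,240,100,100,350,350) ; e=crop(s,245,155,60,60,200,150); 
out=np.zeros((600,800,3),np.uint8);out[:450,:450]=a;out[:250,450:]=b;out[250:600,450:]=c;out[450:,:200]=e
out[450:,200:400]=crop(t,395,225,60,45,200,150)
cv2.imwrite("pics/crop1.png",out)
p=pts(s)
# stand corners by white mask in top
for n,d in(("s",s),("t",t)):
    P=pts(d);X=P[...,:2]
    print(n,"depth ok",(d["range_z"]>0).mean())
    for name,uv in (dict(box=(272,186),cam=(235,268),jar=(347,245),tube=[427,420],tb2=(405,318)) if n=="s" else dict(box=(421,250),lens=(341,170),jar=(318,257))).items(): print(name,P[uv[1],uv[0]].round(3))
E
```

```text
s depth ok 0.9960481770833334
box [ 0.465 -0.367  0.051]
cam [ 0.684 -0.148  0.135]
jar [ 0.438 -0.086  0.092]
tube [0.577 0.33  0.161]
tb2 [0.455 0.134 0.101]
t depth ok 0.9958658854166667
box [ 0.459 -0.384  0.047]
lens [ 0.68  -0.154  0.135]
jar [ 0.442 -0.083  0.091]
```

View pics/crop1.png

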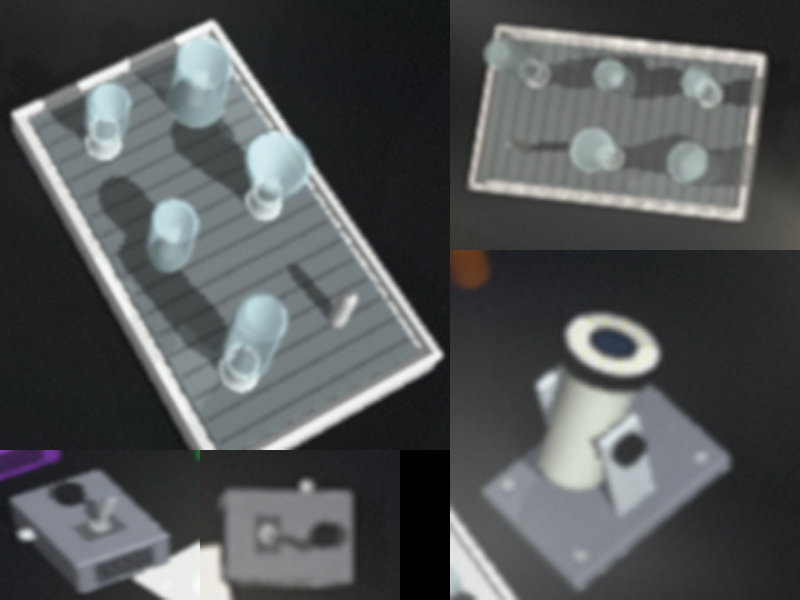

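The bottle-shaped candidates are the glass at scene (368,342), which is short, and the glass at (427,430), whose top is at z≈0.16 and casts the longest shadow. The second one fits: 30 mm deck plus 130 mm length. The grey box at scene (272,186) is the real one; the blue, green and purple boxes are look-alikes. Next I'll measure poses.

Run:
```python
from h import *
s,t=load("scene0"),load("top0")
for n,d in(("s",s),("t",t)):
    P=pts(d).reshape(-1,3);bgr=d["pixels"].reshape(-1,3).astype(int);hsv=cv2.cvtColor(d["pixels"],cv2.COLOR_BGR2HSV).reshape(-1,3)
    near=lambda c,R:np.hypot(P[:,0]-c[0],P[:,1]-c[1])<R
    # tube top
    m=near((.577,.33),.04)&(P[:,2]>.153)&(P[:,2]<.17);print(n,"tube top",m.sum(),P[m].mean(0).round(4),P[m].min(0).round(3),P[m].max(0).round(3))
    # all vessels tops
    m=(P[:,0]>.35)&(P[:,0]<.7)&(P[:,1]>0)&(P[:,1]<.42)&(P[:,2]>.088)&(P[:,2]<.2)
    im=np.uint8(m.reshape(480,640));k,l,st,ce=cv2.connectedComponentsWithStats(im)
    for i in range(1,k):
        if st[i,4]>15:
            q=P[l.ravel()==i];top=q[q[:,2]>q[:,2].max()-.01];print("  comp",ce[i].round(),st[i,4],"top",q[:,2].max().round(3),top.mean(0).round(3))
    # stand rim
    m=(P[:,2]>.027)&(P[:,2]<.040)&near((.53,.21),.25)&(bgr.min(1)>150)
    rect=cv2.minAreaRect(P[m][:,:2].astype(np.float32));print("  stand",m.sum(),rect)
    # box top
    m=near((.46,-.37),.09)&(abs(P[:,2]-.047)<.006)&(hsv[:,1]<60)
    q=P[m][:,:2].astype(np.float32);print("  box",m.sum(),cv2.minAreaRect(q),P[m][:,2].mean())
    m=near((.46,-.37),.09)&(P[:,2]>.06)&(P[:,2]<.1);q=P[m];print("  high",len(q));print(q[np.argsort(-q[:,2])][:40:3].round(3).tolist())
    # ring light
    m=near((.68,-.15),.045)&(P[:,2]>.105)&(bgr.min(1)>165)
    q=P[m];c=q.mean(0);print("  ring",m.sum(),c.round(4),np.linalg.svd(q-c)[2][2].round(3),q.min(0).round(3),q.max(0).round(3))
    # camera foot
    m=near((.7,-.14),.1)&(abs(P[:,2]-.014)<.005);print("  foot",m.sum(),cv2.minAreaRect(P[m][:,:2].astype(np.float32)))
```

```text
s tube top 314 [0.5753 0.3327 0.1584] [0.557 0.315 0.153] [0.591 0.349 0.164]
  comp [405. 321.] 419 top 0.105 [0.456 0.138 0.1  ]
  comp [367. 338.] 306 top 0.119 [0.545 0.126 0.114]
  comp [435. 361.] 562 top 0.12 [0.471 0.242 0.114]
  comp [394. 384.] 288 top 0.101 [0.56  0.229 0.096]
  comp [426. 428.] 598 top 0.164 [0.575 0.332 0.159]
  stand 1581 ((0.5137655735015869, 0.23463359475135803), (0.3310931921005249, 0.20163407921791077), 81.81111907958984)
  box 922 ((0.45927557349205017, -0.3850557506084442), (0.11372138559818268, 0.08118975907564163), 87.03208923339844) 0.04701240336088815
  high 69
[[0.451, -0.356, 0.088], [0.449, -0.368, 0.087], [0.447, -0.362, 0.084], [0.444, -0.364, 0.081], [0.453, -0.363, 0.08], [0.449, -0.361, 0.079], [0.455, -0.365, 0.076], [0.454, -0.362, 0.074], [0.456, -0.359, 0.071], [0.456, -0.365, 0.069], [0.46, -0.364, 0.066], [0.457, -0.369, 0.063], [0.46, -0.422, 0.063], [0.462, -0.414, 0.063]]
  ring 291 [ 0.6893 -0.1446  0.1269] [0.022 0.463 0.886] [ 0.656 -0.179  0.105] [ 0.719 -0.124  0.146]
  foot 1416 ((0.7068489193916321, -0.1457509696483612)
[... 510 characters left out ...]
1.76199340820312)
  box 919 ((0.45764654874801636, -0.3831653594970703), (0.10897984355688095, 0.08090198040008545), 86.33271026611328) 0.04669309522588208
  high 39
[[0.449, -0.36, 0.091], [0.452, -0.362, 0.085], [0.457, -0.362, 0.067], [0.458, -0.36, 0.065], [0.453, -0.415, 0.064], [0.454, -0.412, 0.063], [0.465, -0.413, 0.063], [0.451, -0.415, 0.062], [0.459, -0.415, 0.062], [0.46, -0.401, 0.062], [0.459, -0.421, 0.061], [0.463, -0.416, 0.061], [0.448, -0.418, 0.06]]
  ring 199 [ 0.6821 -0.149   0.1337] [-0.466 -0.096  0.88 ] [ 0.658 -0.177  0.118] [ 0.705 -0.123  0.147]
  foot 717 ((0.7157456874847412, -0.14863140881061554), (0.17115004360675812, 0.10824848711490631), 11.044637680053711)
```

```bash
cat > plan.py <<'E'
# plan.py x y z zx zy zz yaw : jog numbers to a TCP pose with tool z dir and tool x as near as possible to heading yaw (deg)
import sys,numpy as np
from scipy.spatial.transform import Rotation as R
from rig import get_state
def target(zd,yaw):
    z=np.array(zd,float);z/=np.linalg.norm(z);x=np.array([np.cos(np.radians(yaw)),np.sin(np.radians(yaw)),0]);x-=z*(x@z);x/=np.linalg.norm(x)
    return np.stack([x,np.cross(z,x),z],1)
if __name__=="__main__":
    a=[float(v) for v in sys.argv[1:]];s=get_state();Rc=R.from_rotvec(s["tool_rot"]).as_matrix()
    T=target(a[3:6],a[6]);print("turn",np.degrees(R.from_matrix(Rc.T@T).as_rotvec()).round(2).tolist(),"shift cm",(Rc.T@(np.array(a[:3])-s["eef_pos"])*100).round(2).tolist())
    print("t",s["time_s"],"q",np.round(s["joint_positions"],2).tolist(),"pos",np.round(s["eef_pos"],4).tolist(),"F",np.round(s["force"],1).tolist(),"w",round(float(s["width"]),4))
E
python3 - <<'E'
from h import *
for n in("scene0","top0"):
    d=load(n);P=pts(d).reshape(-1,3);g=d["pixels"].reshape(-1,3).astype(int).min(1)
    m=(np.linalg.norm(P-[.682,-.15,.134],axis=1)<.04);q=P[m]
    rng=np.random.default_rng(0);best=0
    for _ in range(500):
        a=q[rng.choice(len(q),3,False)];nn=np.cross(a[1]-a[0],a[2]-a[0]);L=np.linalg.norm(nn)
        if L<1e-5:continue
        nn/=L;i=abs((q-a[0])@nn)<.003
        if i.sum()>best:best=i.sum();inl=i
    c=q[inl].mean(0);nn=np.linalg.svd(q[inl]-c)[2][2];nn*=np.sign(nn[2])
    ex=np.cross([0,1,0],nn);ex/=np.linalg.norm(ex);ey=np.cross(nn,ex)
    w=np.stack([(q[inl]-c)@ex,(q[inl]-c)@ey],1).astype(np.float32);cc,rad=cv2.minEnclosingCircle(w)
    print(n,m.sum(),best,"n",nn.round(3),"theta",np.arccos(nn[2]).round(3),"az",np.degrees(np.arctan2(nn[1],nn[0])).round(1),"c",c.round(4),"circle c",(c+cc[0]*ex+cc[1]*ey).round(4),rad)
    # dark lens blob
    hs=d["pixels"];u0,v0=proj(d,c).astype(int);sub=hs[v0-8:v0+9,u0-8:u0+9].min(2);mm=sub<90;yy,xx=np.nonzero(mm);print("  lens px",xx.mean()+u0-8,yy.mean()+v0-8,mm.sum())
s,t=load("scene0"),load("top0")
E
python3 plan.py .40 -.36 .16 0 0 -1 -3.3
```

```text
scene0 629 408 n [-0.468 -0.084  0.88 ] theta 0.495 az -169.8 c [ 0.6833 -0.1487  0.1346] circle c [ 0.6815 -0.1501  0.1335] 0.03248649835586548
  lens px 235.3012048192771 267.1686746987952 83
top0 384 280 n [-0.45  -0.099  0.888] theta 0.479 az -167.6 c [ 0.6815 -0.1484  0.1331] circle c [ 0.681  -0.1492  0.1328] 0.031081778928637505
  lens px 339.47457627118644 170.22033898305085 59
turn [-0.1, 0.01, 23.17] shift cm [25.38, -12.51, 7.05]
t 0.1 q [-1.28, 0.09, 1.23, 0.0, 1.82, -0.06] pos [0.2039, -0.564, 0.2303] F [1.2, 0.1, -1.0] w 0.0854
```

Emit:
jog_arm([
  [[0,0,23],[25.4,-12.5,4],0],
  [[0,0,23],[25.4,-12.5,4],0],
  [[0,0,23],[25.4,-12.5,4],0],
  [[0,0,23],[25.4,-12.5,4],0],
  [[0,0,23],[25.4,-12.5,4],0],
])

```text
time_s: 0.52
eef_pos: [0.3446, -0.4175, 0.202]
tool_rot: [-3.14, 0.091, 0.001]
force: [0.5, -1.0, -0.3]
width: 0.0252
```

Emit:
jog_arm([
  [[0,0,0],[0,0,0],0],
  [[0,0,0],[0,0,0],0],
  [[0,0,0],[0,0,0],0],
  [[0,0,0],[0,0,0],0],
])

```text
time_s: 0.85
eef_pos: [0.3432, -0.4199, 0.2028]
tool_rot: [3.14, -0.088, -0.001]
force: [0.2, 0.2, -0.0]
width: 0.0002
```

```bash
python3 plan.py .405 -.362 .075 0 0 -1 -3.3
```

```text
turn [0.02, 0.02, 0.1] shift cm [5.85, -6.13, 12.78]
t 0.85 q [-0.95, -0.07, 1.44, -0.0, 1.77, 0.68] pos [0.3432, -0.4199, 0.2028] F [0.2, 0.2, -0.0] w 0.0002
```

Emit:
jog_arm([
  [[0,0,0],[5.9,-6.1,4],0],
  [[0,0,0],[5.9,-6.1,4],0],
  [[0,0,0],[5.9,-6.1,8],0],
  [[0,0,0],[5.9,-6.1,11],0],
  [[0,0,0],[5.9,-6.1,12.8],0],
])

```text
time_s: 1.27
eef_pos: [0.4045, -0.3605, 0.07]
tool_rot: [-3.137, 0.087, 0.007]
force: [-0.6, 0.5, -1.0]
width: -0.0003
```

Emit:
jog_arm([
  [[0,0,0],[0,0,0],0],
  [[0,0,0],[0,0,0],0],
])

```text
time_s: 1.43
eef_pos: [0.405, -0.362, 0.0741]
tool_rot: [-3.139, 0.089, 0.003]
force: [-0.0, 0.4, 0.3]
width: 0.0
```

```bash
python3 plan.py .462 -.362 .075 0 0 -1 -3.3
python3 - <<'E'
from rig import snapshot
import cv2,numpy as np
a=snapshot("scene")["pixels"][140:230,225:325];b=snapshot("top")["pixels"][210:290,380:470]
cv2.imwrite("pics/pre.png",np.hstack([cv2.resize(a,(400,360)),cv2.resize(b,(400,360))]))
E
```

```text
turn [-0.08, 0.1, 0.06] shift cm [5.69, -0.32, -0.1]
t 1.4333 q [-0.79, -0.03, 1.64, -0.0, 1.54, 0.84] pos [0.405, -0.362, 0.0741] F [-0.0, 0.4, 0.3] w 0.0
```

View pics/pre.png

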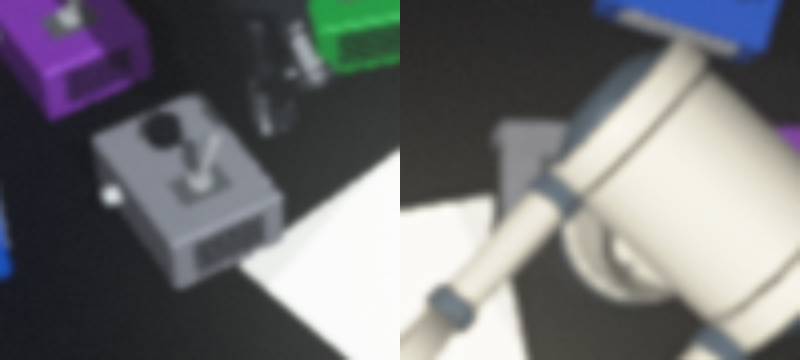

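The crop shows the closed fingers at left-panel (270,120), on the robot's side of the toggle at (205,150). The toggle is still off. I'll push in steps.

Emit:
jog_arm([
  [[0,0,0],[1.2,-0.3,-0.1],0],
  [[0,0,0],[2.2,-0.3,-0.1],0],
  [[0,0,0],[3.2,-0.3,-0.1],0],
  [[0,0,0],[4.1,-0.3,-0.1],0],
  [[0,0,0],[4.8,-0.3,-0.1],0],
])

```text
time_s: 1.95
eef_pos: [0.4556, -0.3614, 0.0764]
tool_rot: [3.139, -0.085, 0.0]
force: [-3.0, -0.8, 0.4]
width: 0.0002
```

Emit:
jog_arm([
  [[0,0,0],[0.2,0,0],0],
  [[0,0,0],[0.4,0,0],0],
  [[0,0,0],[0.6,0,0],0],
])

```text
time_s: 2.2
eef_pos: [0.4577, -0.3615, 0.0758]
tool_rot: [-3.14, 0.087, 0.011]
force: [-19.2, 1.7, 9.2]
width: -0.0003
```

```bash
python3 plan.py .462 -.362 .075 0 0 -1 -3.3
python3 - <<'E'
from rig import snapshot
import cv2,numpy as np
a=snapshot("scene")["pixels"][140:230,225:325]
cv2.imwrite("pics/push.png",cv2.resize(a,(600,540),interpolation=cv2.INTER_CUBIC))
E
```

```text
turn [-0.01, 0.4, 0.12] shift cm [0.43, 0.02, 0.08]
t 2.2 q [-0.72, 0.08, 1.52, -0.0, 1.55, 0.9] pos [0.4577, -0.3615, 0.0758] F [-19.2, 1.7, 9.2] w -0.0003
```

View pics/push.png

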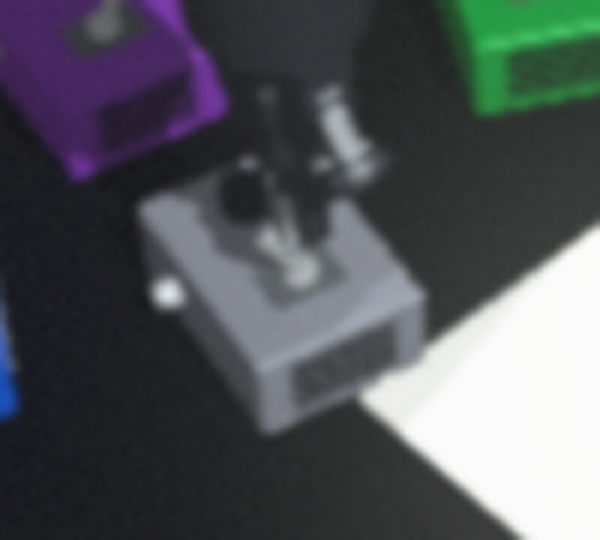

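The force is 19 N against the end stop, and the bat leans to the far side at (280,250). I'll back off and head for the tube.

Emit:
jog_arm([
  [[0,0,0],[0,0,0],0],
  [[0,0,0],[-1,0,0],0],
  [[0,0,0],[-4,0,0],0],
  [[0,0,0],[-5,0,-3],0],
  [[0,0,0],[-5,0,-7],0],
])

```text
time_s: 2.67
eef_pos: [0.4065, -0.356, 0.14]
tool_rot: [-3.132, 0.087, 0.014]
force: [0.8, -0.4, 0.7]
width: 0.0
```

Emit:
jog_arm([
  [[0,0,0],[0,0,-4],0],
  [[0,0,0],[0,0,-8],0],
  [[0,0,0],[0,0,-11],8.5],
])

```text
time_s: 2.92
eef_pos: [0.4109, -0.3585, 0.2595]
tool_rot: [3.138, -0.085, 0.006]
force: [0.3, -0.5, 0.6]
width: 0.0109
```

```bash
python3 plan.py .5735 .332 .25 0 0 -1 120
python3 - <<'E'
from rig import snapshot
from h import *
d=snapshot("scene");P=pts(d).reshape(-1,3)
m=(np.hypot(P[:,0]-.4597,P[:,1]+.364)<.04)&(P[:,2]>.066)&(P[:,2]<.1)&(abs(P[:,1]+.364)<.015);q=P[m];print(len(q),q[np.argsort(-q[:,2])][::4].round(3).tolist())
E
```

```text
turn [0.3, -0.01, -123.09] shift cm [12.52, -69.82, 0.87]
t 2.9167 q [-0.78, -0.05, 1.33, 0.0, 1.86, 0.84] pos [0.4109, -0.3585, 0.2595] F [0.3, -0.5, 0.6] w 0.0109
22 [[0.47, -0.367, 0.087], [0.473, -0.364, 0.084], [0.476, -0.359, 0.083], [0.469, -0.361, 0.077], [0.469, -0.362, 0.073], [0.468, -0.364, 0.067]]
```

The toggle tip now sits at x≈0.474, so it is fully on.

Emit:
jog_arm([
  [[0,0,-123],[12.5,-69.8,0.9],8.5],
  [[0,0,-123],[12.5,-69.8,0.9],8.5],
  [[0,0,-123],[12.5,-69.8,0.9],8.5],
  [[0,0,-123],[12.5,-69.8,0.9],8.5],
  [[0,0,-123],[12.5,-69.8,0.9],8.5],
])

```text
time_s: 3.38
eef_pos: [0.4585, -0.1537, 0.2526]
tool_rot: [-3.011, -0.893, -0.002]
force: [0.4, 0.3, 0.6]
width: 0.0785
```

```bash
python3 plan.py .5735 .332 .25 0 0 -1 120
```

```text
turn [0.04, -0.06, -86.96] shift cm [36.12, -34.45, 0.31]
t 3.3833 q [-0.39, -0.22, 1.49, 0.0, 1.87, 0.6] pos [0.4585, -0.1537, 0.2526] F [0.4, 0.3, 0.6] w 0.0785
```

Emit:
jog_arm([
  [[0,0,-87],[36.1,-34.5,0.3],8.5],
  [[0,0,-87],[36.1,-34.5,0.3],8.5],
  [[0,0,-87],[36.1,-34.5,0.3],8.5],
  [[0,0,-87],[36.1,-34.5,0.3],8.5],
  [[0,0,-87],[36.1,-34.5,0.3],8.5],
])

```text
time_s: 3.8
eef_pos: [0.5074, 0.0492, 0.2515]
tool_rot: [-2.59, -1.777, -0.002]
force: [1.3, -1.6, 0.5]
width: 0.0852
```

```bash
python3 plan.py .5735 .332 .25 0 0 -1 120
```

```text
turn [0.04, -0.05, -51.11] shift cm [28.76, -4.01, 0.18]
t 3.8 q [0.03, -0.15, 1.43, 0.0, 1.86, 0.4] pos [0.5074, 0.0492, 0.2515] F [1.3, -1.6, 0.5] w 0.0852
```

Emit:
jog_arm([
  [[0,0,-51],[28.8,-4,0.2],8.5],
  [[0,0,-51],[28.8,-4,0.2],8.5],
  [[0,0,-51],[28.8,-4,0.2],8.5],
  [[0,0,-51],[28.8,-4,0.2],8.5],
  [[0,0,-51],[28.8,-4,0.2],8.5],
])

```text
time_s: 4.22
eef_pos: [0.5562, 0.2519, 0.2497]
tool_rot: [-1.918, -2.487, -0.001]
force: [0.6, -0.7, 0.1]
width: 0.085
```

Emit:
jog_arm([
  [[0,0,-15.3],[9,2,0],8.5],
  [[0,0,-15.3],[9,2,0],8.5],
])

```text
time_s: 4.38
eef_pos: [0.5535, 0.335, 0.2491]
tool_rot: [-1.594, -2.706, 0.0]
force: [0.7, -0.5, 0.3]
width: 0.0851
```

```bash
python3 plan.py .5735 .332 .25 0 0 -1 120
```

```text
turn [-0.04, -0.05, -0.99] shift cm [-1.23, 1.6, -0.09]
t 4.3833 q [0.49, 0.23, 1.05, 0.0, 1.87, -0.01] pos [0.5535, 0.335, 0.2491] F [0.7, -0.5, 0.3] w 0.0851
```

Emit:
jog_arm([
  [[0,0,-1],[-1.2,1.6,0],8.5],
  [[0,0,-1],[-1.2,1.6,1],8.5],
  [[0,0,-1],[-1.2,1.6,3],8.5],
  [[0,0,-1],[-1.2,1.6,5],8.5],
  [[0,0,-1],[-1.2,1.6,5],8.5],
])

```text
time_s: 4.8
eef_pos: [0.5717, 0.3287, 0.1939]
tool_rot: [-1.578, -2.71, 0.011]
force: [-0.5, -0.3, -1.2]
width: 0.0847
```

```bash
python3 plan.py .5735 .332 .113 0 0 -1 120
python3 - <<'E'
from rig import snapshot
from h import *
d=snapshot("scene");P=pts(d);print(proj(d,[.5735,.332,.16]))
m=(np.hypot(P[...,0]-.5735,P[...,1]-.332)<.03)&(P[...,2]>.14)&(P[...,2]<.172);print(m.sum(),np.median(P[m],0))
w=snapshot("wrist")["pixels"]
cv2.imwrite("pics/pregrasp.png",np.hstack([cv2.resize(d["pixels"][320:480,340:500],(400,400)),cv2.resize(w,(400,400))]))
E
```

```text
turn [-0.5, -0.06, -0.41] shift cm [0.19, 0.39, 8.09]
t 4.8 q [0.47, 0.26, 1.11, 0.0, 1.78, -0.05] pos [0.5717, 0.3287, 0.1939] F [-0.5, -0.3, -1.2] w 0.0847
[429.23550324 420.20988383]
30 [0.57292243 0.34568469 0.15349322]
```

View pics/pregrasp.png

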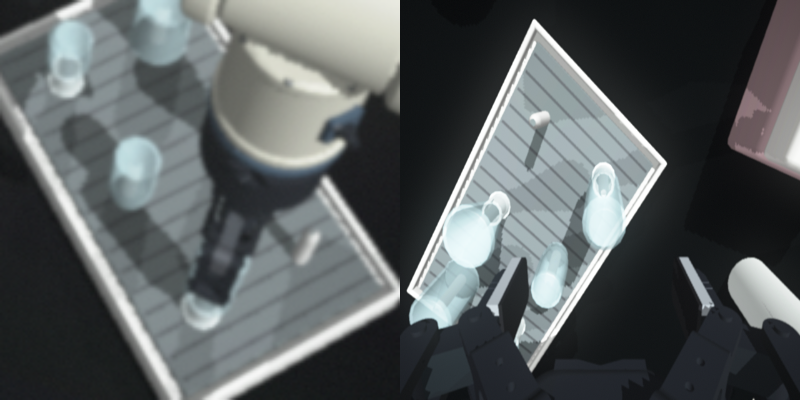

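The left panel shows the open gripper above the tall tube (rim at (200,312)). The right panel (wrist view) shows that tube at (605,210), between the fingers in x. The other vessels are clear. I'll cross-check the tube's axis with wrist depth.

```bash
python3 - <<'E'
from rig import snapshot
from h import *
d=snapshot("wrist");P=pts(d)
m=(np.hypot(P[...,0]-.5735,P[...,1]-.332)<.04)&(P[...,2]>.12)&(P[...,2]<.17)
q=P[m];v,u=np.nonzero(m);print(m.sum(),u.mean(),v.mean())
t=q[q[:,2]>.15];print("top",len(t),t.min(0).round(4),t.max(0).round(4),t.mean(0).round(4))
c,rr=cv2.minEnclosingCircle(t[:,:2].astype(np.float32));print(c,rr)
E
python3 plan.py .5735 .332 .113 0 0 -1 120
```

```text
4450 323.92629213483144 258.44696629213485
top 3642 [0.5546 0.3155 0.1501] [0.5901 0.3508 0.1621] [0.5713 0.3351 0.158 ]
(0.572425127029419, 0.3327805995941162) 0.01821720041334629
turn [0.0, -0.02, -0.41] shift cm [0.23, 0.15, 8.79]
t 4.95 q [0.47, 0.25, 1.1, 0.0, 1.78, -0.05] pos [0.5733, 0.3293, 0.2009] F [0.3, 0.4, 0.4] w 0.085
```

Emit:
jog_arm([
  [[0,0,0],[0.3,0.1,2.5],8.5],
  [[0,0,0],[0.3,0.1,5],8.5],
  [[0,0,0],[0.3,0.1,7.5],8.5],
  [[0,0,0],[0.3,0.1,8.8],8.5],
  [[0,0,0],[0.3,0.1,8.8],8.5],
])

```text
time_s: 5.37
eef_pos: [0.5717, 0.3319, 0.1096]
tool_rot: [-1.579, -2.713, 0.006]
force: [-0.2, 0.3, -0.3]
width: 0.085
```

Emit:
jog_arm([
  [[0,0,0],[0,0,0],5],
  [[0,0,0],[0,0,0],4],
  [[0,0,0],[0,0,0],3],
  [[0,0,0],[0,0,0],2.5],
  [[0,0,0],[0,0,0],2.5],
], force=35)

```text
time_s: 5.78
eef_pos: [0.5736, 0.333, 0.1147]
tool_rot: [1.579, 2.714, 0.004]
force: [-0.5, 0.5, 1.1]
width: 0.0309
```

Emit:
jog_arm([
  [[0,0,0],[0,0,0],2.5],
  [[0,0,0],[0,0,0],2.5],
  [[0,0,0],[0,0,0],2.5],
])

```text
time_s: 6.03
eef_pos: [0.5735, 0.333, 0.1147]
tool_rot: [1.579, 2.714, 0.004]
force: [-1.2, 0.1, 6.6]
width: 0.0316
```

The width is 31.6 mm, against the 36 mm expected, so I'll look before lifting.

Run:
```python
from rig import snapshot,get_state
from h import *
d=snapshot("scene");w=snapshot("wrist")["pixels"]
cv2.imwrite("pics/grasp.png",np.hstack([cv2.resize(d["pixels"][350:470,360:480],(400,400)),cv2.resize(w[200:],(400,400))]))
s=get_state();print(s["force"],s["width"],s["torque"])
```

```text
[-0.74525571 -1.37827056  6.48644355] 0.03156524494921786 [-0.1035143   0.12905667 -0.01661207]
```

View pics/grasp.png

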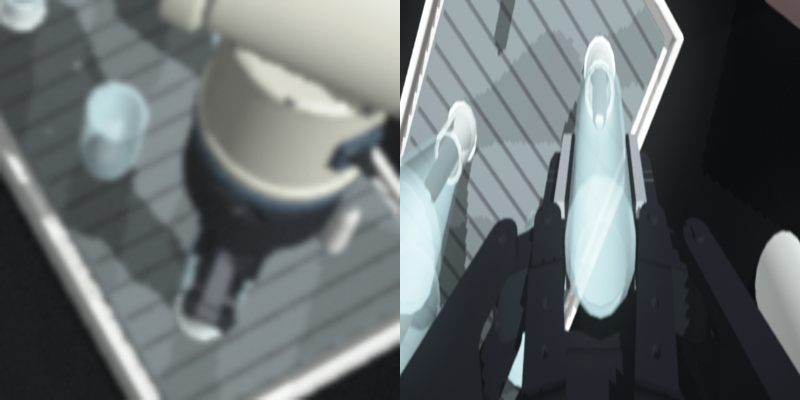

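The wrist panel shows the tube upright and centred between both pads. I'll lift it.

Emit:
jog_arm([
  [[0,0,0],[0,0,-0.5],2.5],
  [[0,0,0],[0,0,-1.5],2.5],
  [[0,0,0],[0,0,-3.5],2.5],
  [[0,0,0],[0,0,-6],2.5],
  [[0,0,0],[0,0,-8.5],2.5],
], force=45)

```text
time_s: 6.55
eef_pos: [0.5724, 0.3324, 0.1981]
tool_rot: [-1.579, -2.715, 0.002]
force: [-0.3, 0.4, 0.5]
width: 0.0308
```

Emit:
jog_arm([
  [[0,0,0],[0,0,-2.5],2.5],
  [[0,0,0],[0,0,-5],2.5],
  [[0,0,0],[0,0,-7.5],2.5],
  [[0,0,0],[0,0,-8.5],2.5],
  [[0,0,0],[0,0,-8.5],2.5],
])

```text
time_s: 6.97
eef_pos: [0.5735, 0.333, 0.2867]
tool_rot: [1.578, 2.713, 0.008]
force: [1.0, -0.2, 0.3]
width: 0.0308
```

```bash
python3 - <<'E'
from rig import snapshot,get_state
from h import *
from scipy.spatial.transform import Rotation as R
s=get_state();print(s["force"],s["width"],s["eef_pos"])
T=np.eye(4);T[:3,:3]=R.from_rotvec(s["tool_rot"]).as_matrix();T[:3,3]=s["eef_pos"]
d=snapshot("wrist");P=pts(d);q=(P-T[:3,3])@T[:3,:3]
m=(abs(q[...,1])<.02)&(abs(q[...,0])<.03)&(q[...,2]>-.06)&(q[...,2]<.12)
for a in np.arange(-.06,.12,.015):
    k=m&(q[...,2]>a)&(q[...,2]<a+.015)
    if k.sum()>20: print(round(a,3),k.sum(),q[k].min(0).round(4),q[k].max(0).round(4))
cv2.imwrite("pics/lift.png",d["pixels"])
E
python3 plan.py .56 .15 .29 0 0 -1 90
```

```text
[ 1.0093034  -0.19494332  0.29874982] 0.030797180130068106 [0.57349169 0.33297727 0.28671179]
-0.06 4171 [-0.0115 -0.02   -0.0592] [ 0.0141  0.02   -0.045 ]
-0.045 8275 [-0.015 -0.02  -0.045] [ 0.019  0.02  -0.03 ]
-0.03 2349 [ 0.009 -0.02  -0.03 ] [ 0.0188  0.02   -0.015 ]
-0.015 1611 [ 0.0087 -0.02   -0.015 ] [ 0.0187  0.02   -0.    ]
0.0 962 [ 0.0042 -0.0178  0.    ] [0.0186 0.0166 0.015 ]
0.015 776 [ 0.0027 -0.0184  0.015 ] [0.0186 0.017  0.03  ]
0.03 600 [ 0.0023 -0.0185  0.03  ] [0.0185 0.0172 0.0449]
0.06 224 [ 0.0066 -0.0116  0.0612] [0.0135 0.0102 0.0749]
0.075 369 [ 0.001  -0.0156  0.075 ] [0.0151 0.0136 0.0837]
turn [0.16, -0.04, 29.63] shift cm [-15.24, -10.19, -0.64]
t 7.0167 q [0.47, 0.29, 0.92, 0.0, 1.93, -0.04] pos [0.5732, 0.3329, 0.2839] F [-0.2, 0.0, -0.9] w 0.0308
```

View pics/lift.png

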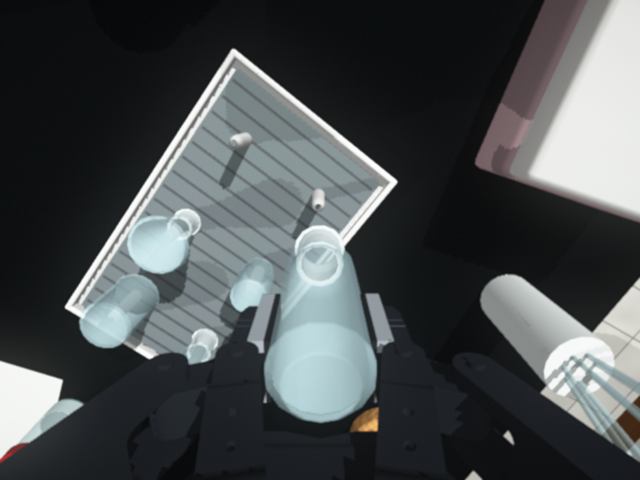

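The tube is lifted with its axis parallel to the tool, its centre within 1 mm, and the mouth about 84.5 mm past the TCP. Its peg is empty, and the other four vessels are in place. I'll move it over to the camera.

```bash
python3 plan.py .57 -.17 .34 0 0 -1 75
```

```text
turn [0.15, -0.06, 44.63] shift cm [-43.55, -25.12, -5.68]
t 7.0167 q [0.47, 0.29, 0.92, 0.0, 1.93, -0.04] pos [0.5732, 0.3329, 0.2839] F [-0.2, 0.0, -0.9] w 0.0308
```

Emit:
jog_arm([
  [[0,0,2],[-1.5,-0.9,-2],2.5],
  [[0,0,6],[-4,-2.3,-4],2.5],
  [[0,0,10],[-7,-4,-5.7],2.5],
  [[0,0,14],[-10.5,-6,-5.7],2.5],
  [[0,0,18],[-14,-8,-5.7],2.5],
])

```text
time_s: 7.43
eef_pos: [0.5723, 0.1703, 0.3382]
tool_rot: [-1.987, -2.432, 0.002]
force: [0.8, 0.1, -0.4]
width: 0.0308
```

```bash
python3 plan.py .57 -.17 .34 0 0 -1 75
```

```text
turn [-0.07, 0.02, 26.5] shift cm [-33.3, -7.01, -0.16]
t 7.4333 q [0.23, 0.14, 0.99, -0.0, 2.02, 0.03] pos [0.5723, 0.1703, 0.3382] F [0.8, 0.1, -0.4] w 0.0308
```

Emit:
jog_arm([
  [[0,0,4],[-3.5,-0.7,0],2.5],
  [[0,0,8],[-7,-1.5,0],2.5],
  [[0,0,12],[-10.5,-2.2,0],2.5],
  [[0,0,15],[-14,-2.9,0],2.5],
  [[0,0,18],[-17.5,-3.6,0],2.5],
])

```text
time_s: 7.85
eef_pos: [0.5719, -0.009, 0.3366]
tool_rot: [-2.342, -2.089, 0.004]
force: [0.1, 0.6, -0.4]
width: 0.0307
```

```bash
python3 plan.py .57 -.17 .34 0 0 -1 75
```

```text
turn [-0.23, 0.02, 8.47] shift cm [-16.02, 1.64, -0.34]
t 7.85 q [-0.08, 0.07, 1.07, 0.0, 2.01, 0.04] pos [0.5719, -0.009, 0.3366] F [0.1, 0.6, -0.4] w 0.0307
```

Emit:
jog_arm([
  [[0,0,2],[-3.5,0.4,0],2.5],
  [[0,0,4],[-7,0.7,0],2.5],
  [[0,0,6],[-10.5,1.1,0],2.5],
  [[0,0,8.5],[-14,1.4,0],2.5],
  [[0,0,8.5],[-16,1.6,0],2.5],
])

```text
time_s: 8.27
eef_pos: [0.5698, -0.1715, 0.3361]
tool_rot: [-2.493, -1.907, 0.005]
force: [-0.3, 0.4, -1.0]
width: 0.0309
```

```bash
python3 plan.py .57 -.17 .34 .46 .088 -.883 75
```

```text
turn [-25.68, 11.66, -2.81] shift cm [0.15, -0.02, -0.39]
t 8.2667 q [-0.35, 0.13, 1.0, -0.0, 2.02, -0.08] pos [0.5698, -0.1715, 0.3361] F [-0.3, 0.4, -1.0] w 0.0309
```

Emit:
jog_arm([
  [[-5.2,2.3,-0.6],[0,0,0],2.5],
  [[-10.4,4.7,-1.1],[0,0,0],2.5],
  [[-15.6,7,-1.7],[0,0,0],2.5],
  [[-20.8,9.4,-2.3],[0,0,0],2.5],
  [[-25.7,11.7,-2.8],[0,0,0],2.5],
])

```text
time_s: 8.68
eef_pos: [0.5704, -0.1681, 0.3371]
tool_rot: [2.21, 1.787, 0.636]
force: [1.0, 0.3, -0.3]
width: 0.0309
```

Emit:
jog_arm([
  [[0,0,0],[0,0,0],2.5],
  [[0,0,0],[0,0,0],2.5],
])

```text
time_s: 8.85
eef_pos: [0.5692, -0.1685, 0.3363]
tool_rot: [2.216, 1.789, 0.628]
force: [0.1, 0.4, -1.0]
width: 0.0311
```

```bash
python3 plan.py .6104 -.1629 .27 .46 .088 -.883 75
```

```text
turn [-0.06, -0.16, 0.09] shift cm [-0.01, 0.62, 7.8]
t 8.85 q [-0.52, -0.26, 1.45, 0.31, 1.58, -0.25] pos [0.5692, -0.1685, 0.3363] F [0.1, 0.4, -1.0] w 0.0311
```

Emit:
jog_arm([
  [[0,0,0],[0,0.6,1.5],2.5],
  [[0,0,0],[0,0.6,3.5],2.5],
  [[0,0,0],[0,0.6,5.5],2.5],
  [[0,0,0],[0,0.6,7],2.5],
  [[0,0,0],[0,0.6,7.8],2.5],
])

```text
time_s: 9.27
eef_pos: [0.6129, -0.1616, 0.2699]
tool_rot: [2.214, 1.793, 0.627]
force: [-0.2, 0.6, -0.9]
width: 0.031
```

Emit:
jog_arm([
  [[0,0,0],[0,0,0],2.5],
  [[0,0,0],[0,0,0],2.5],
  [[0,0,0],[0,0,0],2.5],
])

```text
time_s: 9.52
eef_pos: [0.6125, -0.1624, 0.2747]
tool_rot: [2.208, 1.789, 0.632]
force: [0.2, -0.2, 0.2]
width: 0.0306
```

```bash
python3 plan.py .6104 -.1629 .27 .46 .088 -.883 75
cat > chk.py <<'E'
from rig import snapshot,get_state
from h import *
from scipy.spatial.transform import Rotation as R
s=get_state();T=R.from_rotvec(s["tool_rot"]).as_matrix();p=s["eef_pos"]
L=np.array([.6815,-.1493,.1335]);n=np.array([-.46,-.088,.883]);n/=np.linalg.norm(n)
mo=p+T@[0,-.0008,.0845]
print("mouth axial",(mo-L)@n,"lat",(mo-L)-n*((mo-L)@n),"ang",np.arccos(-T[:,2]@n))
d=snapshot("wrist");P=pts(d);q=(P-p)@T
for a in np.arange(0,.09,.015):
    k=(abs(q[...,1])<.025)&(abs(q[...,0])<.03)&(q[...,2]>a)&(q[...,2]<a+.015)
    if k.sum()>20: print(round(a,3),k.sum(),q[k].min(0).round(4),q[k].max(0).round(4))
e=snapshot("scene");t=snapshot("top")
# ring seen in scene/wrist: bright points near lens
for n2,f in(("wrist",d),("scene",e),("top",t)):
    Q=pts(f);g=f["pixels"].min(2);m=(np.linalg.norm(Q-L,axis=-1)<.034)&(abs((Q-L)@n)<.006)
    if m.sum()>20: print(n2,m.sum(),"off-plane",((Q[m]-L)@n).mean().round(4),(Q[m].mean(0)-L).round(4))
print("tube px scene",proj(e,mo),"lens",proj(e,L),"wrist",proj(d,mo),proj(d,L))
out=np.zeros((480,800,3),np.uint8);out[:,:400]=cv2.resize(e["pixels"][170:340,160:300],(400,480));out[:300,400:]=cv2.resize(d["pixels"],(400,300))
out[300:,400:]=cv2.resize(t["pixels"][130:220,290:490],(400,180));cv2.imwrite("pics/final.png",out)
E
python3 chk.py
```

```text
turn [0.29, -0.18, 0.32] shift cm [-0.17, -0.38, 0.32]
t 9.5167 q [-0.47, -0.2, 1.5, 0.3, 1.44, -0.24] pos [0.6125, -0.1624, 0.2747] F [0.2, -0.2, 0.2] w 0.0306
mouth axial 0.07319935991378645 lat [0.00327063 0.00111782 0.00181524] ang 0.005954793196452997
0.0 975 [ 0.0042 -0.0182  0.    ] [0.0182 0.0162 0.015 ]
0.015 769 [ 0.0023 -0.0188  0.015 ] [0.0182 0.0167 0.03  ]
0.03 586 [ 0.0018 -0.0191  0.0301] [0.0181 0.0166 0.045 ]
0.06 230 [ 0.0059 -0.0126  0.0613] [0.013  0.0097 0.075 ]
0.075 362 [ 0.0004 -0.0161  0.0751] [0.0148 0.0131 0.084 ]
wrist 3379 off-plane 0.0003 [-0.0011  0.0068  0.0004]
scene 450 off-plane -0.0003 [0.0028 0.0016 0.0013]
top 226 off-plane -0.0003 [0.0049 0.0073 0.003 ]
tube px scene [243.39861233 240.13331833] lens [235.84920313 267.5021922 ] wrist [319.60487433 248.09860129] [314.87827915 221.23890879]
```

View pics/final.png

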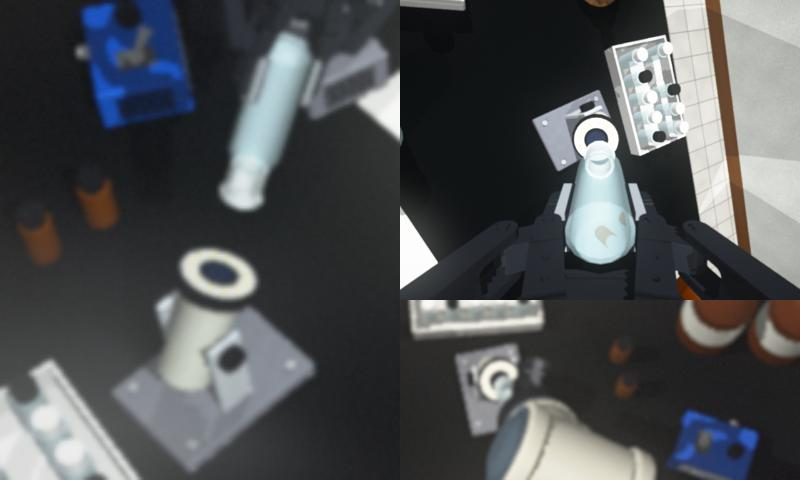

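The scene panel shows the tube on the barrel's line, with its rim (242,190) above the ring (218,272). The wrist panel shows the ring right beyond the mouth. The offset is 3.9 mm sideways and 73 mm axial, so I'll trim it slightly and let it settle.

Emit:
jog_arm([
  [[0,0,0],[-0.2,-0.4,0.3],2.5],
  [[0,0,0],[-0.2,-0.4,0.3],2.5],
  [[0,0,0],[-0.2,-0.4,0.3],2.5],
  [[0,0,0],[-0.2,-0.4,0.3],2.5],
  [[0,0,0],[-0.2,-0.4,0.3],2.5],
])

```text
time_s: 10.08
eef_pos: [0.6096, -0.1632, 0.2687]
tool_rot: [2.21, 1.789, 0.632]
force: [-0.1, -0.1, -0.9]
width: 0.0308
```

Emit:
jog_arm([
  [[0,0,0],[0,0,0],2.5],
  [[0,0,0],[0,0,0],2.5],
  [[0,0,0],[0,0,0],2.5],
  [[0,0,0],[0,0,0],2.5],
  [[0,0,0],[0,0,0],2.5],
])

```text
time_s: 10.5
eef_pos: [0.6097, -0.1631, 0.2686]
tool_rot: [2.21, 1.789, 0.632]
force: [-0.2, 0.3, -1.0]
width: 0.0304
```

```bash
python3 chk.py
python3 - <<'E'
from rig import get_state,snapshot
from h import *
s=get_state();print(s["dq"],s["force"],s["width"])
d=snapshot("scene");P=pts(d).reshape(-1,3)
m=(np.hypot(P[:,0]-.4597,P[:,1]+.364)<.04)&(P[:,2]>.066)&(P[:,2]<.1)&(abs(P[:,1]+.364)<.015);q=P[m];print("toggle",q[np.argsort(-q[:,2])][:20:4].round(3).tolist())
o=load("scene0");P0=pts(o).reshape(-1,3)
for n,c,zl,R_ in(("beaker",(.455,.137),.08,.04),("short",(.544,.126),.08,.04),("flask",(.47,.242),.08,.04),("sample",(.559,.229),.08,.04),("jar",(.44,-.085),.07,.05)):
    f=lambda A:A[(np.hypot(A[:,0]-c[0],A[:,1]-c[1])<R_)&(A[:,2]>zl)&(A[:,2]<.13)].mean(0).round(4)
    print(n,f(P0),f(P))
E
```

```text
mouth axial 0.06912309321876162 lat [-0.00145167  0.00010641 -0.00074565] ang 0.005418760542428117
0.0 977 [ 0.0036 -0.0183  0.    ] [0.0184 0.0163 0.015 ]
0.015 772 [ 0.0019 -0.019   0.015 ] [0.0182 0.0167 0.03  ]
0.03 587 [ 0.002 -0.019  0.03 ] [0.0182 0.0164 0.0448]
0.06 227 [ 0.0057 -0.0127  0.061 ] [0.0131 0.0097 0.075 ]
0.075 361 [ 0.0005 -0.0161  0.075 ] [0.0149 0.0131 0.0834]
wrist 3544 off-plane 0.0003 [0.0001 0.0062 0.001 ]
scene 452 off-plane -0.0003 [0.0026 0.0015 0.0012]
top 255 off-plane -0.0001 [0.005  0.0052 0.003 ]
tube px scene [244.81557203 241.08519211] lens [235.84920313 267.5021922 ] wrist [319.68078636 248.09449248] [321.46958487 219.77785886]
[-0.00022791 -0.00064202 -0.00100883  0.00072588 -0.00063997  0.00048106] [-0.92935723  1.01455628 -0.29142553] 0.03100515331607583
toggle [[0.477, -0.367, 0.081]]
beaker [0.4584 0.1402 0.0976] [0.4585 0.1404 0.0978]
short [0.5479 0.1288 0.1068] [0.548  0.1288 0.1066]
flask [0.4726 0.2429 0.1123] [0.4727 0.243  0.1121]
sample [0.5612 0.2304 0.0945] [0.5612 0.2304 0.0944]
jar [ 0.4436 -0.0792  0.0894] [ 0.4436 -0.0792  0.0894]
```

All checks pass, so I'm handing in.

```bash
python3 -c "
from rig import order
print(order.sign_off())"
```

```text
the job is handed in; nothing more can be done
None
```

I pushed the ring light's toggle fully over, lifted the tall tube off its peg, and handed the job in with the tube held in front of the inspection camera. The arm clock read about 10.5 s. The sign-off gave no verdict.

**Last checks before handing in:**
- **Toggle:** after the push its tip measured x ≈ 0.474 m, on the far side. The last view, partly hidden by the arm, put it at about 0.477 m.
- **Tube position:** the mouth is 69 mm from the lens and about 1.6 mm off the line of sight. The axis is within 0.01 rad, and joint speeds are near zero.
- **Other items:** the four other vessels and the lidded jar are within 0.3 mm of where they started. The camera's ring is still in its original plane.

**Disagreement:** the gripper reported about 31 mm opening on the 36 mm body. The pictures showed a straight, centred hold with no sign of slipping, so I went ahead.

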